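Roll a veneer roller across the glued strip and park it

TASK

The dark veneer strip on the plywood board has just been glued: press it down by rolling the black roller across it, pushing along the top of the roller lightly with the fingertips, and stop it where it lies in line with the two brass pegs on the other side of the strip. Keep the roller down on the board and rolling (do not grip, lift or shove it from the side), leave it there at rest, and do not disturb the other things.

Things in the scene. Friction and masses are not known exactly. Their poses are not given: they have to be found in the camera images.
- board: flat plywood board 220 x 280 x 18 mm, fixed on the bench. Origin at the centre of its underside, its top 18 mm above. Its y axis is its long side and the direction in which the roller rolls (towards +y or -y, whichever leads to the pegs).
- veneer: dark wood veneer strip 150 x 70 mm (70 along the board's y), glued flush on the middle of the board's top, too thin to feel. Origin at its centre.
- roller: loose smooth black rubber roller 60 mm in diameter, 120 mm long, with steel discs on its ends (128 mm over all), about 0.5 kg, lying on the board beside the strip. Its x axis is the roller's axis; the origin turns with it, so use roller_center. It grips board and fingertips and rolls easily; its centre travels half as far as fingertips that move along on its top, so it takes several strokes.
- roller_center (a point): centre of the roller, on its axis, 30 mm above the board's top (48 mm above the bench) while it lies on the board
- roller_mark (a point): a point on the roller's surface half way along it, 30 mm from the axis; on top at the start, it turns with the roller (nothing is to be seen there)
- pegs: the pair of brass pegs fixed upright on the board on the other side of the strip, 36 mm high, 14 mm thick on feet 20 mm square, 184 mm apart (centre to centre, along x), so that the roller fits between them. Origin on the board's top half way between them; its x axis is the line through both pegs, on which the roller's axis must come to lie; y as the board's.
- steel_tube: bystander: loose steel tube 62 mm long and 10 mm thick, lying on the far margin of the board beside the strip
- glue_bottle: bystander: loose white glue bottle 131 mm high with a red cap, standing right of the board
- tin_wax: bystander: loose flat round tin 70 mm across and 27 mm high, right of the board
- flat_brush: bystander: loose flat brush 154 mm long, lying in front of the board
There are look-alikes about, which are no part of the job. There is more than one size of the roller; the job needs the larger.

How it is judged:
By the outcome, as a careful person would: the job done as asked, in the order asked, and still so for the second after the job is handed in, with the robot touching nothing.
It also fails if it takes over 72 s, if anything falls off the work surface, if the arm or the gripper's body presses on something with over 40 N, if the wrist force passes 120 N, or if a joint passes its speed limit or range.

ROBOT

A 7-joint arm with a two-finger parallel gripper is mounted at the origin on a cart in front of the work surface, level with it; the furniture and walls round the work are solid. World frame = base frame: x ahead of the robot, y to its left, z up, the work surface at z = 0. Lengths are in m, angles in rad, forces in N, time in s.
With the tool pointing down it reaches from about 0.4 to 0.875 m from the base axis. Payload 6.5 kg.
Tool frame: the origin (TCP) lies at the very end of the fingers, on their centre line; the grasp point (between the pads) lies 19 mm behind it; z points along the fingers, y is the line along which they close (so a half turn about z gives the same grasp; the last joint's range is limited). The gripper opens to 88 mm and grips with 3 to 60 N. Pads are 18 mm wide; open, the fingers measure 123 mm over their backs; the gripper's body (75 mm by 187 mm) begins 45 mm behind the grasp point.
Start: joints at [1.238, 0.536, -0.004, 1.538, 0.003, 1.067, -0.071], TCP at [0.171, -0.627, 0.239] pointing down, gripper open.
Joint ranges: [-2.7, 2.7], [-0.37, 2.16], [-1.27, 1.26], [0.24, 2.4], [-1.31, 4.45], [0.19, 1.91], [-2.76, 2.76]. Speed limits (rad/s): [2.39, 2.39, 3.14, 3.14, 3.14, 3.14, 3.14].

INTERFACE

Orientations are given as [roll, pitch, yaw] about the fixed x, y, z axes, in that order (R = Rz(yaw) Ry(pitch) Rx(roll)).
In Python, from workcell import monitor, viewer, env gives the robot as it stands.
- The arm moves only by the tool apply_moves, never from a script. Its argument "increments" is one flat list of numbers, 5 for each row, row after row: the gripper command: -1 is shut, 1 is fully open, values between are in proportion, then the shift along the tool's x, y, z in m, then the turn about the tool's z in rad. A call has 1 to 8 rows; each row is the pose to reach, as a shift and turn from the pose commanded when the call began, along the tool's axes at that moment; what a row does not reach only later rows make up. A row lasts 1/10 s, in which the tool goes at most 50 mm and 8.59 degrees, less where a joint would pass 70% of its speed; a pose out of reach is approached as far as the arm can. A call with a gripper value outside its range is refused whole. The fingers move at their own pace and stop on an object; the grip force is fixed at half the most. Time passes only in rows, so rows that repeat a pose let the fingers close. It gives the time, the measured TCP pose, the force, the opening and the grip force at its end, in the units of the state.
- monitor.get_obs(): the state, without advancing time (a new reading comes with each control period).
- viewer.capture(name): name is "side" or "top" or "wrist"; returns a dict with "frame" (420x560x3 uint8, red, green, blue), "vfov" (degrees; the focal length in pixels is half the picture's height over the tangent of half this angle, whatever the lens; pixels are square), "cx", "cy" (the principal point, pixels), "world_from_camera" (4x4, takes a point from camera to world coordinates). Camera axes: x right, y down, z forward; pixel columns grow to the right and rows downward; lengths in m; the calibration is good to about 2 mm. A picture is of the moment at which its call begins. There is no depth.
- env.sign_off(): hands the job in; it is judged then, once.
The state is a dict: "time": time; "q": joint angles; "dq": joint speeds; "effort": joint torques, N m; "eef_pos": TCP position; "ee_rot": TCP orientation; "wrist_force": force on the tool from outside, world axes, zero at the start; "ft_torque": the same for the moment, N m; "grip_width": finger opening in m; "gripper_force": force on a finger pad.
Only numpy, scipy, OpenCV 4.12 (cv2) and the standard library are available. Lean on these libraries where they do the work, as an engineer would, in place of code of your own. Each camera call takes 0.05 s, during which the arm holds its last target. There are 200 camera calls.

## Working session

There is one attempt and no reset: what is moved stays moved. The work goes in short steps, Python scripts to look and compute and a tool call to move; the robot and the scene stay as the last step left them, time stands still between calls to the robot, and variables do not carry over. Pictures are saved under pics/ and viewed, at most 10 in all, crops included, and the job is handed in when it is done.

Besides the shell and the picture viewer there is one more tool, called after "Emit:" by a JSON object that holds its "name" and its "arguments". apply_moves: Moves the arm, as the interface text tells. Its arguments: {"type":"object","properties":{"increments":{"type":"array"}},"required":["increments"]}

```bash
mkdir -p pics; cat > h.py <<'E'
import numpy as np, cv2, json
from workcell import monitor, viewer, env
def snap(cam,name):
    d=viewer.capture(cam); cv2.imwrite(f'pics/{name}.png',d['frame'][:,:,::-1])
    np.savez(f'pics/{name}.npz',T=d['world_from_camera'],c=[d['vfov'],d['cx'],d['cy']]); return d
def px2w(name,u,v,z):
    d=np.load(f'pics/{name}.npz');T=d['T'];vf,cx,cy=d['c'];f=210/np.tan(np.radians(vf)/2)
    r=T[:3,:3]@np.array([(u-cx)/f,(v-cy)/f,1]);o=T[:3,3];return o+r*(z-o[2])/r[2]
def w2px(name,p):
    d=np.load(f'pics/{name}.npz');T=d['T'];vf,cx,cy=d['c'];f=210/np.tan(np.radians(vf)/2)
    q=T[:3,:3].T@(np.array(p)-T[:3,3]);return q[:2]/q[2]*f+[cx,cy]
E
python3 - <<'E'
from h import *
a=snap('top','top0');b=snap('side','side0')
cv2.imwrite('pics/v0.png',cv2.resize(a['frame'][:,:,::-1],(800,600),interpolation=cv2.INTER_CUBIC))
cv2.imwrite('pics/v1.png',cv2.resize(b['frame'][:,:,::-1],(800,600),interpolation=cv2.INTER_CUBIC))
for d in(a,b):print(d['world_from_camera'].round(3),d['vfov'],d['cx'],d['cy'])
o=monitor.get_obs();print(o)
E
```

```text
[[ 0.135 -0.97   0.201  0.353]
 [-0.991 -0.133  0.023 -0.306]
 [ 0.005 -0.202 -0.979  0.908]
 [ 0.     0.     0.     1.   ]] 57.28329081660758 275.60479765092845 212.38216732429888
[[-0.973 -0.149  0.173  0.339]
 [-0.228  0.584 -0.779  0.357]
 [ 0.015 -0.798 -0.603  0.615]
 [ 0.     0.     0.     1.   ]] 48.236196355118494 272.581236532562 207.49666264288783
{'time': 0.1, 'q': array([ 1.23781147,  0.53708543, -0.00443459,  1.53872167,  0.00261014,
        1.06729575, -0.07123857]), 'dq': array([ 2.28250876e-03, -6.43814443e-04,  2.70118272e-04, -2.66304450e-03,
       -9.63285365e-05, -2.63271711e-04, -9.69864326e-04]), 'effort': array([ 3.92989372e-03, -5.72082102e+01,  9.94523764e-01, -2.52231538e+01,
       -5.61303855e-02,  1.34551286e-02,  5.22500920e-05]), 'eef_pos': array([ 0.1712052 , -0.62650055,  0.23795048]), 'ee_rot': array([-3.14009312e+00,  1.22485114e-04,  2.66819406e-01]), 'wrist_force': array([-0.12668111,  0.3485217 ,  0.82757509]), 'ft_torque': array([-0.01642135, -0.01519866, -0.03155962]), 'gripper_force': 0.0, 'grip_width': 0.08794663966452602}
```

View pics/v0.png

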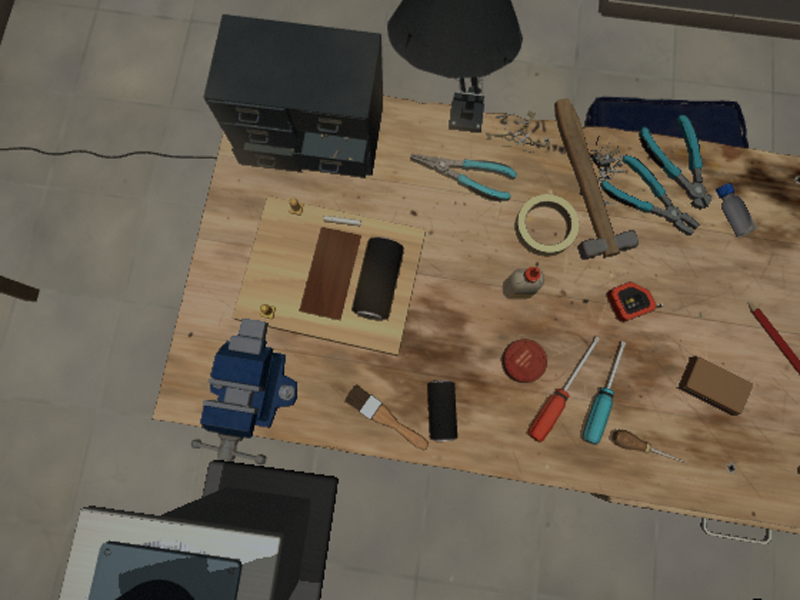

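View pics/v1.png

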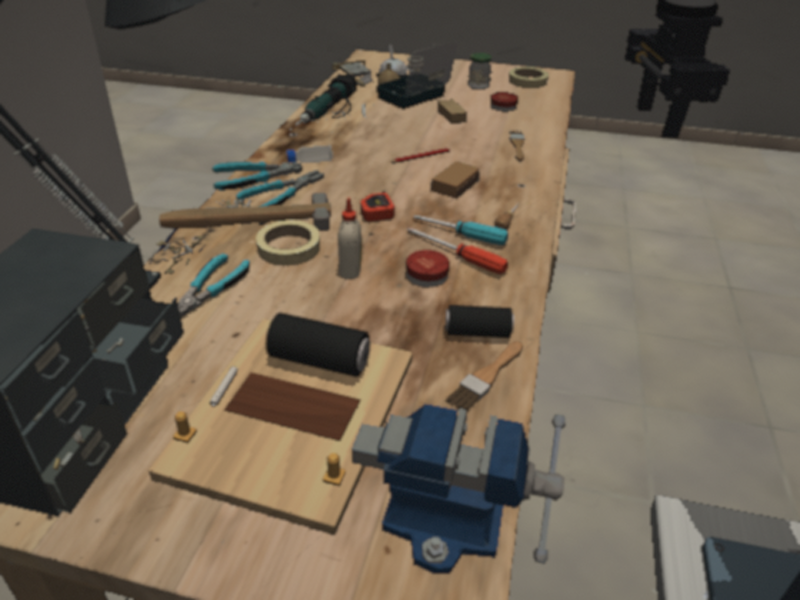

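The top view shows the board at about (240-425, 197-353), the large roller at (378,278), the pegs at (295,205) and (267,310), and the vise next to the near-left corner. I'll enlarge crops to measure.

```bash
python3 - <<'E'
from h import *
a=cv2.imread('pics/top0.png')[130:255,155:305];cv2.imwrite('pics/c0.png',cv2.resize(a,None,fx=4.8,fy=4.8,interpolation=cv2.INTER_CUBIC))
a=cv2.imread('pics/side0.png')[210:375,95:300];cv2.imwrite('pics/c1.png',cv2.resize(a,None,fx=3.6,fy=3.6,interpolation=cv2.INTER_CUBIC))
E
```

```text
(no output)
```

View pics/c0.png

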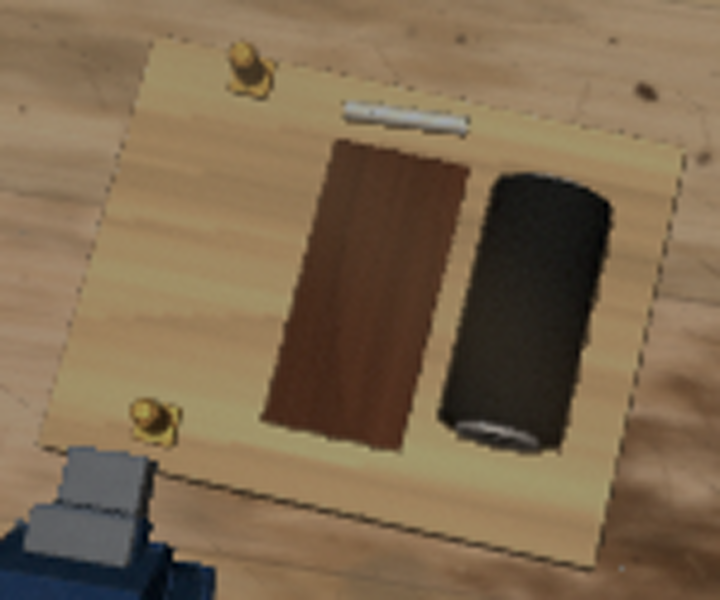

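View pics/c1.png

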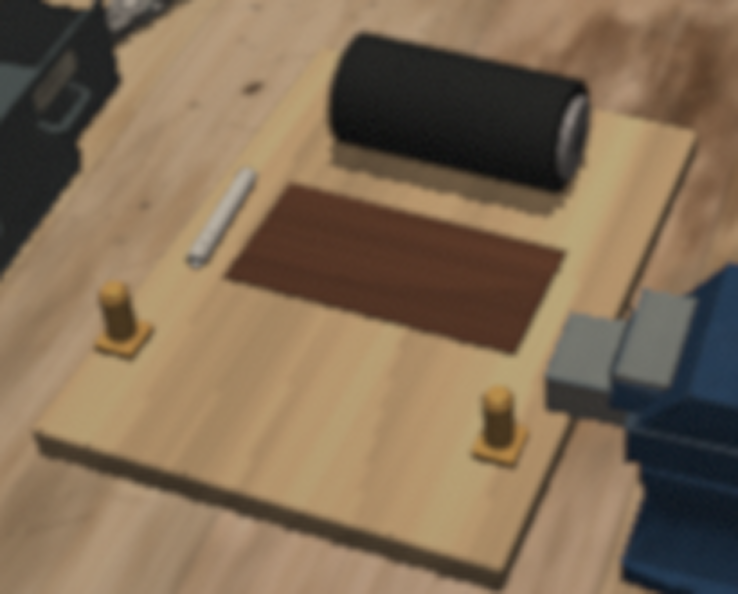

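Both crops are clear: board corners, veneer corners, peg feet and roller. Next I'll fit the board, peg line and roller.

```bash
cat > fit.py <<'E'
from h import *
from scipy.optimize import minimize
def hullmask(name,box,thr):
    im=cv2.imread(f'pics/{name}.png');x0,y0,x1,y1=box
    m=np.zeros(im.shape[:2],np.uint8);m[y0:y1,x0:x1]=(im[y0:y1,x0:x1].max(2)<thr)
    n,l,s,_=cv2.connectedComponentsWithStats(m);k=1+s[1:,4].argmax();
    p=cv2.findNonZero((l==k).astype(np.uint8));h=cv2.convexHull(p)
    o=np.zeros_like(m);cv2.fillConvexPoly(o,h,1);return o
def cyl(x,y,yaw,name,L=.128,r=.03,z=.048):
    t=np.linspace(0,2*np.pi,40);a=np.array([np.cos(yaw),np.sin(yaw),0]);b=np.array([-np.sin(yaw),np.cos(yaw),0])
    P=[np.array([x,y,z])+s*L/2*a+r*(np.cos(q)*b+np.sin(q)*np.array([0,0,1])) for s in(-1,1) for q in t]
    h=cv2.convexHull(np.array([w2px(name,p) for p in P],np.float32))
    return h[:,0,:]
def roller(views,x0):
    ms=[(n,hullmask(n,b,t)) for n,b,t in views]
    def cost(p):
        c=0
        for n,m in ms:
            o=np.zeros(m.shape,np.uint8);cv2.fillConvexPoly(o,np.round(cyl(*p,n)*16).astype(np.int32),1,cv2.LINE_8,4)
            c+=(o!=m).sum()/m.sum()
        return c
    r=minimize(cost,x0,method='Nelder-Mead',options=dict(initial_simplex=np.array(x0)+np.array([[0,0,0],[.02,0,0],[0,.02,0],[0,0,.15]])));return r.x,r.fun
E
python3 - <<'E'
from fit import *
T=lambda u,v,z:px2w('top0',155+u/4.8,130+v/4.8,z)
S=lambda u,v,z:px2w('side0',95+u/3.6,210+v/3.6,z)
print('board top',*[T(u,v,.018)[:2].round(4) for u,v in[(152,40),(685,150),(595,568),(40,447)]])
print('board side',*[S(u,v,.018)[:2].round(4) for u,v in[(35,432),(500,575),(693,130)]])
print('ven top',*[T(u,v,.018)[:2].round(4) for u,v in[(335,140),(470,168),(400,450),(262,420)]])
print('ven side',*[S(u,v,.018)[:2].round(4) for u,v in[(290,184),(565,252),(515,352),(226,277)]])
for n,A in(('T',T),('S',S)):
  f=[(250,80),(158,423)] if n=='T' else [(124,336),(500,443)]
  t=[(242,52),(150,408)] if n=='T' else [(115,290),(497,396)]
  for k,z in((f,.019),(t,.053)):
    p=[A(*q,z)[:2] for q in k];print('pegs',n,z,p[0].round(4),p[1].round(4),np.linalg.norm(p[0]-p[1]).round(4),np.degrees(np.arctan2(*(p[0]-p[1])[::-1])).round(2))
c=T(525,315,.05)[:2];print(c)
tv=('top0',(240,155,290,230),48);sv=('side0',(180,210,265,270),50)
for v in([tv],[sv],[tv,sv]):print('roller',roller(v,[c[0],c[1],0.]))
E
```

```text
board top [ 0.6897 -0.0437] [ 0.6684 -0.3216] [ 0.452  -0.3047] [ 0.4739 -0.0279]
board side [ 0.6922 -0.0415] [ 0.4764 -0.0219] [ 0.4556 -0.303 ]
ven top [ 0.6494 -0.1452] [ 0.6441 -0.2151] [ 0.4964 -0.2024] [ 0.5019 -0.1331]
ven side [ 0.6456 -0.2127] [ 0.498  -0.2007] [ 0.5036 -0.1345] [ 0.6503 -0.1457]
pegs T 0.019 [ 0.6749 -0.0973] [ 0.4933 -0.0831] 0.1821 -4.48
pegs T 0.053 [ 0.6764 -0.0989] [ 0.4946 -0.0865] 0.1822 -3.88
pegs S 0.019 [ 0.6796 -0.0997] [ 0.4951 -0.0834] 0.1852 -5.04
pegs S 0.053 [ 0.6764 -0.0971] [ 0.4945 -0.081 ] 0.1827 -5.04
[ 0.56421377 -0.25530401]
roller (array([ 0.56916713, -0.2549256 , -0.09285004]), np.float64(0.13819985825655565))
roller (array([ 0.57283915, -0.25616062, -0.05970854]), np.float64(0.19454887218045114))
roller (array([ 0.57144508, -0.25582529, -0.07197412]), np.float64(0.34168496187314495))
```

Emit:
{"name": "apply_moves", "arguments": {"increments": [0,0.02,-0.01,0,-0.05,0,0.05,-0.025,0,-0.13,0,0.085,-0.043,0,-0.23,0,0.12,-0.06,0,-0.33,0,0.155,-0.078,0,-0.43,0,0.19,-0.095,0,-0.53,0,0.22,-0.11,0,-0.58,0,0.24,-0.12,0,-0.6]}}

```text
time: 0.9
eef_pos: [0.3743, -0.444, 0.2387]
ee_rot: [-3.141, -0.002, 0.875]
wrist_force: [-0.4, 0.2, -1.2]
grip_width: 0.0442
gripper_force: 0.0
```

```bash
cat > go.py <<'E'
from h import *
import sys
def tool(target,yaw):
    o=monitor.get_obs();from scipy.spatial.transform import Rotation as R
    A=R.from_euler('xyz',o['ee_rot']).as_matrix();d=A.T@(np.array(target)-o['eef_pos']);t=o['ee_rot'][2]
    print(o['time'],'tcp',o['eef_pos'].round(4),o['ee_rot'].round(4),'F',o['wrist_force'].round(2),'w',o['grip_width'].round(4),'q',o['q'].round(2));print('shift',d.round(4),'turn',-(yaw-t))
if __name__=='__main__':tool([float(a) for a in sys.argv[1:4]],float(sys.argv[4]))
E
python3 go.py .57 -.268 .16 1.492
python3 - <<'E'
from h import *
def tri(c0,c1):
    a=(155+c0[0]/4.8,130+c0[1]/4.8);b=(95+c1[0]/3.6,210+c1[1]/3.6)
    from scipy.optimize import least_squares
    r=least_squares(lambda p:np.r_[w2px('top0',p)-a,w2px('side0',p)-b],[.5,-.1,.05]);print(r.x.round(3),r.fun.round(1))
tri((70,450),(548,375));tri((155,455),(575,315))
print(px2w('top0',365*.7,165*.7,.1))
E
```

```text
[ 0.466 -0.065  0.093] [ 0.  -0.9  0.6  0.1]
[ 0.467 -0.102  0.088] [-0.   0.6 -0.4 -0.1]
[ 0.73415177 -0.21199579  0.1       ]Traceback (most recent call last):
  File "go.py", line 7, in <module>
    if __name__=='__main__':tool([float(a) for a in sys.argv[1:4]],float(sys.argv[4]))
                            ~~~~^^^^^^^^^^^^^^^^^^^^^^^^^^^^^^^^^^^^^^^^^^^^^^^^^^^^^^
  File "go.py", line 6, in tool
    print(o['time'],'tcp',o['eef_pos'].round(4),o['ee_rot'].round(4),'F',o['wrist_force'].round(2),'w',o['grip_width'].round(4),'q',o['q'].round(2));print('shift',d.round(4),'turn',-(yaw-t))
                                                                                                       ^^^^^^^^^^^^^^^^^^^^^
AttributeError: 'float' object has no attribute 'round'
```

Emit:
{"name": "apply_moves", "arguments": {"increments": [0,0.02,0.003,0,-0.05,0,0.055,0.008,0,-0.13,0,0.095,0.014,0,-0.23,0,0.135,0.02,0,-0.33,0,0.175,0.025,0,-0.43,0,0.215,0.031,0,-0.53,0,0.245,0.036,0,-0.59,0,0.26,0.038,0,-0.617]}}

```text
time: 1.7
eef_pos: [0.5706, -0.2706, 0.2386]
ee_rot: [3.141, -0.002, 1.491]
wrist_force: [-0.6, -0.4, -0.1]
grip_width: 0.044
gripper_force: 0.0
```

```bash
sed -i "s/o\['grip_width'\].round(4)/round(o['grip_width'],4)/" go.py; python3 go.py .57 -.268 .1 1.492; python3 - <<'E'
from h import *
d=snap('wrist','w0');print(d['world_from_camera'].round(3),d['vfov'])
E
```

```text
1.7 tcp [ 0.5706 -0.2706  0.2386] [ 3.1409e+00 -1.7000e-03  1.4914e+00] F [-0.57 -0.44 -0.08] w 0.044 q [ 0.65  0.54 -0.39  1.57  0.22  1.08  0.12]
shift [ 0.0023 -0.0009  0.1386] turn -0.0005961709212778388
[[ 0.997 -0.075 -0.025  0.577]
 [-0.079 -0.945 -0.318 -0.187]
 [ 0.     0.319 -0.948  0.386]
 [ 0.     0.     0.     1.   ]] 69.53810096165
```

View pics/w0.png

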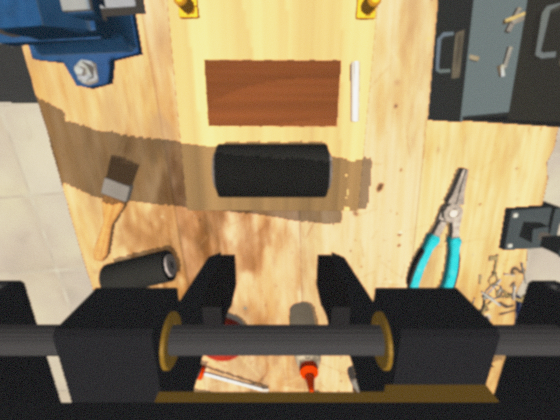

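The wrist view shows the roller at (215-330, 143-197), parallel to the veneer at (206-338, 61-126), with the peg feet at the top edge at (187,8) and (368,8). The fingers are behind the roller.

```bash
python3 - <<'E'
from fit import *
v=[('w0',(200,130,345,205),60)]
m=hullmask(*v[0]);ys,xs=np.nonzero(m);print(xs.min(),xs.max(),ys.min(),ys.max())
r,c=roller(v,[.571,-.255,-.075]);print(r,c); h=cyl(*r,'w0');print(h.min(0),h.max(0))
print('ven',*[px2w('w0',u,w,.018)[:2].round(4) for u,w in[(206,60.5),(338,60.5),(338,126),(206,125.5)]])
print('pegfeet',*[px2w('w0',u,w,.02)[:2].round(4) for u,w in[(187,9),(369,9)]])
E
```

```text
215 328 145 195
[ 0.57102919 -0.25492215 -0.07859095] 0.15882455833479098
[213.50037 144.74303] [337.56702 198.39095]
ven [ 0.504  -0.1313] [ 0.6488 -0.1427] [ 0.6479 -0.2124] [ 0.4935 -0.1997]
pegfeet [ 0.4921 -0.0819] [ 0.6813 -0.0968]
```

Emit:
{"name": "apply_moves", "arguments": {"increments": [0,0.002,0,0.03,0,0,0.002,0,0.065,0,0,0.002,0,0.095,0,0,0.002,0,0.12,0,0,0.002,0,0.135,0,0,0.002,0,0.145,0,0,0.002,0,0.15,0,0,0.002,0,0.15,0]}}

```text
time: 2.55
eef_pos: [0.5687, -0.2727, 0.0889]
ee_rot: [3.141, 0.0, 1.483]
wrist_force: [0.1, -0.0, -0.3]
grip_width: 0.0441
gripper_force: 0.0
```

Emit:
{"name": "apply_moves", "arguments": {"increments": [0,0.005,0,0.003,0,0,0.005,0,0.006,0,0,0.005,0,0.008,0,0,0.005,0,0.009,0,0,0.005,0,0.01,0,0,0.005,0,0.01,0]}}

```text
time: 3.15
eef_pos: [0.569, -0.2675, 0.0786]
ee_rot: [-3.141, 0.0, 1.484]
wrist_force: [0.0, 0.3, -0.3]
grip_width: 0.044
gripper_force: 0.0
```

```bash
python3 go.py .57 -.268 .078 1.492
```

```text
3.15 tcp [ 0.569  -0.2675  0.0786] [-3.1415  0.      1.4837] F [ 0.05  0.34 -0.35] w 0.044 q [ 0.6   0.73 -0.33  1.68  0.31  0.79  0.04]
shift [-0.0005  0.001   0.0006] turn -0.008291839362026376
```

Emit:
{"name": "apply_moves", "arguments": {"increments": [0,0,0,0.0005,-0.008,0,0,0,0.001,-0.008,0,0,0,0.0015,-0.008,0,0,0,0.0015,-0.008]}}

```text
time: 3.55
eef_pos: [0.5692, -0.2678, 0.0779]
ee_rot: [3.141, 0.001, 1.492]
wrist_force: [-1.9, 0.0, 4.8]
grip_width: 0.0443
gripper_force: 2.6
```

Emit:
{"name": "apply_moves", "arguments": {"increments": [0,0.002,0,0.0005,0,0,0.007,0,0.0005,0,0,0.014,0,0.0005,0,0,0.021,0,0.0005,0,0,0.028,0,0.0005,0,0,0.034,0,0.0005,0,0,0.038,0,0.0005,0,0,0.04,0,0.0005,0]}}

```text
time: 4.35
eef_pos: [0.5724, -0.2276, 0.0783]
ee_rot: [3.141, 0.001, 1.492]
wrist_force: [-4.0, 0.4, 13.5]
grip_width: 0.0442
gripper_force: 6.7
```

```bash
python3 go.py .57 -.268 .078 1.492; python3 - <<'E'
from fit import *
snap('wrist','w1')
E
```

```text
4.35 tcp [ 0.5724 -0.2276  0.0783] [3.1414e+00 1.0000e-03 1.4920e+00] F [-4.    0.37 13.5 ] w 0.0442 q [ 0.54  0.71 -0.34  1.72  0.31  0.77 -0.02]
shift [-0.0405  0.0008  0.0003] turn -4.851454702636815e-05
```

View pics/w1.png

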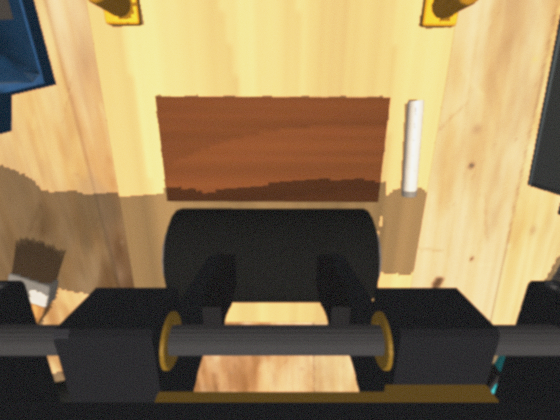

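The roller has rolled about 20 mm and stays parallel to the strip. The wrist picture shows its upper edge level at y≈210. I'll use slightly lighter strokes from here.

Emit:
{"name": "apply_moves", "arguments": {"increments": [0,0,0,-0.003,0,0,0,0,-0.006,0,0,-0.008,0,-0.006,0,0,-0.018,0,-0.006,0,0,-0.021,0,-0.004,0,0,-0.021,0,-0.002,0,0,-0.021,0,-0.0007,0,0,-0.021,0,-0.0005,0]}}

```text
time: 5.2
eef_pos: [0.5704, -0.2486, 0.0775]
ee_rot: [-3.141, 0.0, 1.492]
wrist_force: [-2.8, -0.9, 7.3]
grip_width: 0.0439
gripper_force: 3.1
```

Emit:
{"name": "apply_moves", "arguments": {"increments": [0,0.003,0,0,0,0,0.01,0,0,0,0,0.018,0,0,0,0,0.026,0,0,0,0,0.034,0,0,0,0,0.041,0,0,0,0,0.046,0,0,0,0,0.048,0,0,0]}}

```text
time: 6.0
eef_pos: [0.5742, -0.1996, 0.0783]
ee_rot: [-3.141, 0.0, 1.493]
wrist_force: [-4.2, 0.6, 11.5]
grip_width: 0.0438
gripper_force: 5.8
```

Emit:
{"name": "apply_moves", "arguments": {"increments": [0,0,0,-0.003,0,0,0,0,-0.006,0,0,-0.01,0,-0.006,0,0,-0.02,0,-0.006,0,0,-0.024,0,-0.004,0,0,-0.024,0,-0.002,0,0,-0.024,0,-0.0005,0,0,-0.024,0,-0.0002,0]}}

```text
time: 6.8
eef_pos: [0.5723, -0.2243, 0.0774]
ee_rot: [-3.141, -0.0, 1.492]
wrist_force: [-1.3, 1.0, 3.8]
grip_width: 0.044
gripper_force: 1.7
```

Emit:
{"name": "apply_moves", "arguments": {"increments": [0,0.003,0,0,0,0,0.01,0,0,0,0,0.018,0,0,0,0,0.026,0,0,0,0,0.034,0,0,0,0,0.041,0,0,0,0,0.046,0,0,0,0,0.048,0,0,0]}}

```text
time: 7.6
eef_pos: [0.5762, -0.1752, 0.0783]
ee_rot: [-3.141, -0.0, 1.493]
wrist_force: [-4.7, 0.7, 9.7]
grip_width: 0.0438
gripper_force: 5.1
```

```bash
python3 - <<'E'
from fit import *
a=snap('top','top1')['frame'][130:255,155:305,::-1];b=snap('side','side1')['frame'][210:375,95:300,::-1]
a=cv2.resize(a,(480,400),interpolation=cv2.INTER_CUBIC);b=cv2.resize(b,(300,241),interpolation=cv2.INTER_CUBIC)
o=np.zeros((400,800,3),np.uint8);o[:,:480]=a
b=cv2.resize(b,(320,258));o[:258,480:]=b;cv2.imwrite('pics/c2.png',o)
E
```

```text
(no output)
```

View pics/c2.png

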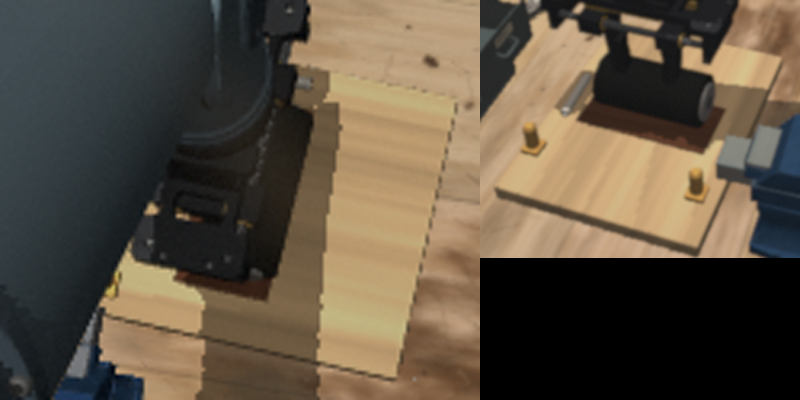

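The roller is now on the strip, still parallel, and the tube hasn't moved. I'll continue stroking.

Emit:
{"name": "apply_moves", "arguments": {"increments": [0,0,0,-0.003,0,0,0,0,-0.006,0,0,-0.01,0,-0.006,0,0,-0.02,0,-0.006,0,0,-0.025,0,-0.004,0,0,-0.025,0,-0.002,0,0,-0.025,0,-0.0005,0,0,-0.025,0,-0.0002,0]}}

```text
time: 8.5
eef_pos: [0.5742, -0.2011, 0.0772]
ee_rot: [-3.141, -0.0, 1.492]
wrist_force: [-0.8, 0.6, 0.5]
grip_width: 0.0438
gripper_force: 0.3
```

Emit:
{"name": "apply_moves", "arguments": {"increments": [0,0.003,0,0,0,0,0.01,0,0,0,0,0.018,0,0,0,0,0.026,0,0,0,0,0.034,0,0,0,0,0.041,0,0,0,0,0.046,0,0,0,0,0.048,0,0,0]}}

```text
time: 9.3
eef_pos: [0.5782, -0.152, 0.0784]
ee_rot: [-3.141, -0.0, 1.493]
wrist_force: [-3.6, 0.5, 6.9]
grip_width: 0.0443
gripper_force: 3.5
```

Emit:
{"name": "apply_moves", "arguments": {"increments": [0,0,0,-0.003,0,0,0,0,-0.006,0,0,-0.01,0,-0.006,0,0,-0.02,0,-0.006,0,0,-0.024,0,-0.004,0,0,-0.024,0,-0.002,0,0,-0.024,0,-0.0005,0,0,-0.024,0,-0.0002,0]}}

```text
time: 10.1
eef_pos: [0.576, -0.1772, 0.0774]
ee_rot: [-3.141, -0.0, 1.492]
wrist_force: [-0.0, -0.3, 0.0]
grip_width: 0.0439
gripper_force: 0.0
```

Emit:
{"name": "apply_moves", "arguments": {"increments": [0,0.003,0,0,0,0,0.01,0,0,0,0,0.018,0,0,0,0,0.026,0,0,0,0,0.034,0,0,0,0,0.041,0,0,0,0,0.046,0,0,0,0,0.048,0,0,0]}}

```text
time: 10.9
eef_pos: [0.5802, -0.128, 0.0784]
ee_rot: [3.142, -0.0, 1.493]
wrist_force: [-1.0, 0.6, 6.2]
grip_width: 0.0441
gripper_force: 2.9
```

```bash
python3 - <<'E'
from fit import *
b=snap('side','side2')['frame'][210:375,95:300,::-1]
a=snap('wrist','w2')['frame'][:330,:,::-1]
cv2.imwrite('pics/c3.png',np.hstack([cv2.resize(a,(390,230)),cv2.resize(b,(410,330),interpolation=cv2.INTER_CUBIC)[:230]]))
E
```

```text
(no output)
```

View pics/c3.png

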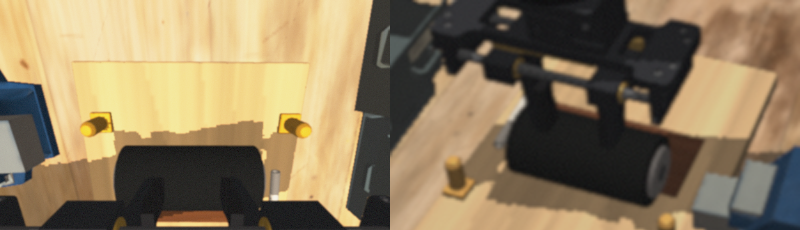

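Roller is past most of the strip, parallel to it; pegs at (103,120) and (287,122) in the left half. Tube is undisturbed. Next I'll get the roller's leading edge and the peg feet in this same picture.

```bash
cat > fin.py <<'E'
from fit import *
from scipy.optimize import brentq
def front(name,cols=range(200,345,12),thr=60,yaw=-.079):
    g=cv2.imread(f'pics/{name}.png').max(2).astype(float);out=[]
    for c in cols:
        col=g[:,c];r=next((i for i in range(60,400) if (col[i:i+12]<thr).all()),None)
        if r is None: continue
        a,b=col[r-1],col[r];row=r-.5 # edge between pixels
        # centre y' such that tangent hits row: intersect ray plane; solve numerically
        def f(y):
            X=px2w(name,c,row,.048)[0];x=X
            P=[w2px(name,[x+.03*np.cos(q)*np.sin(.079),y+.03*np.cos(q),.048+.03*np.sin(q)])[1] for q in np.linspace(-.5,2,120)]
            return min(P)-row
        y=brentq(f,-.35,0);X=px2w(name,c,row,.06)[0];out.append((c,row,X,y,y+.079*(X-.585)))
    return np.array(out)
def pegs(name):
    im=cv2.imread(f'pics/{name}.png');h=cv2.cvtColor(im,cv2.COLOR_BGR2HSV)
    m=((h[...,0]>14)&(h[...,0]<30)&(h[...,1]>215)&(h[...,2]>60)).astype(np.uint8)
    n,l,s,ce=cv2.connectedComponentsWithStats(m)
    for i in range(1,n):
        if s[i,4]>60:print('brass',s[i],ce[i].round(1))
E
python3 - <<'E'
from fin import *
for n in('w1','w2'):
    o=front(n);print(n,np.median(o[:,4]).round(4),'slope',np.polyfit(o[:,2],o[:,4],1)[0].round(4),o[:,1]);pegs(n)
for p in([.4935,-.0832,.02],[.677,-.098,.02],[.4935,-.0832,.054],[.677,-.098,.054]):print(w2px('w2',p).round(1))
E
python3 go.py .58 -.128 .078 1.492
```

```text
w1 -0.2357 slope -0.0131 [208.5 208.5 208.5 209.5 209.5 209.5 209.5 209.5 209.5 209.5 209.5 209.5
 209.5]
w2 -0.1355 slope -0.0032 [209.5 209.5 209.5 209.5 209.5 209.5 209.5 209.5 209.5 209.5 209.5 209.5
 209.5]
[147.1 178.3]
[412.6 179.3]
[123.7 191.1]
[437.3 192.3]
11.0 tcp [ 0.5801 -0.1283  0.0784] [ 3.1415e+00 -4.0000e-04  1.4932e+00] F [-2.51  0.46  5.88] w 0.0445 q [ 0.39  0.68 -0.34  1.78  0.31  0.74 -0.19]
shift [ 0.0002 -0.0002  0.0004] turn 0.0012008864379149387
```

Emit:
{"name": "apply_moves", "arguments": {"increments": [0,0,0,-0.003,0,0,0,0,-0.006,0,0,-0.01,0,-0.006,0,0,-0.017,0,-0.006,0,0,-0.019,0,-0.004,0,0,-0.019,0,-0.002,0,0,-0.019,0,0,0,0,-0.019,0,0.0003,0]}}

```text
time: 11.8
eef_pos: [0.5784, -0.1487, 0.0777]
ee_rot: [-3.141, 0.0, 1.492]
wrist_force: [-2.3, -0.6, 7.6]
grip_width: 0.0439
gripper_force: 3.1
```

Emit:
{"name": "apply_moves", "arguments": {"increments": [0,0.003,0,0,0,0,0.01,0,0,0,0,0.018,0,0,0,0,0.026,0,0,0,0,0.034,0,0,0,0,0.041,0,0,0,0,0.045,0,0,0,0,0.046,0,0,0]}}

```text
time: 12.6
eef_pos: [0.5822, -0.1015, 0.0783]
ee_rot: [-3.141, -0.0, 1.493]
wrist_force: [-1.6, 0.5, 8.7]
grip_width: 0.0438
gripper_force: 4.8
```

```bash
python3 - <<'E'
from fin import *
a=snap('wrist','w3')['frame'][140:320,90:470,::-1];cv2.imwrite('pics/c4.png',cv2.resize(a,None,fx=2.1,fy=2.1,interpolation=cv2.INTER_CUBIC))
o=front('w3');print(np.median(o[:,4]).round(4),'slope',np.polyfit(o[:,2],o[:,4],1)[0].round(4),o[:,1])
for p in([.4935,-.0832,.02],[.677,-.098,.02],[.4935,-.0832,.054],[.677,-.098,.054]):print(((w2px('w3',p)-[90,140])*2.1).round(1))
E
```

```text
-0.1117 slope -0.0034 [213.5 213.5 213.5 213.5 213.5 213.5 213.5 213.5 213.5 213.5 213.5 213.5
 213.5]
[130.3 156.1]
[666.6 158. ]
[ 85.2 195. ]
[714.4 197.2]
```

View pics/c4.png

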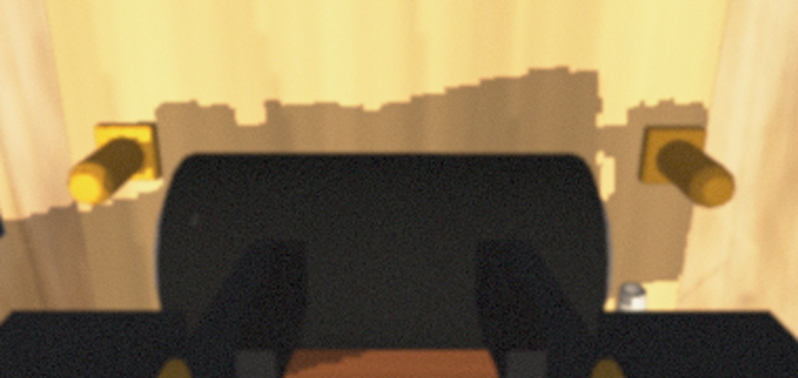

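Peg feet sit at crop pixels (127,150) and (673,154), so the peg line is at about y=-0.089 in wrist-camera terms. The roller is at -0.1117, which leaves about 22.5 mm.

Emit:
{"name": "apply_moves", "arguments": {"increments": [0,0,0,-0.003,0,0,0,0,-0.006,0,0,-0.01,0,-0.006,0,0,-0.019,0,-0.006,0,0,-0.022,0,-0.004,0,0,-0.022,0,-0.002,0,0,-0.022,0,-0.0004,0,0,-0.022,0,0,0]}}

```text
time: 13.45
eef_pos: [0.5803, -0.1247, 0.0777]
ee_rot: [-3.141, 0.0, 1.492]
wrist_force: [-3.2, -0.7, 6.3]
grip_width: 0.0441
gripper_force: 3.5
```

Emit:
{"name": "apply_moves", "arguments": {"increments": [0,0.003,0,0,0,0,0.01,0,0,0,0,0.018,0,0,0,0,0.026,0,0,0,0,0.033,0,0,0,0,0.039,0,0,0,0,0.042,0,0,0,0,0.043,0,0,0]}}

```text
time: 14.25
eef_pos: [0.5838, -0.0807, 0.0783]
ee_rot: [-3.141, -0.0, 1.493]
wrist_force: [-3.1, 0.1, 9.3]
grip_width: 0.0437
gripper_force: 5.0
```

```bash
python3 - <<'E'
from fin import *
snap('wrist','w4');o=front('w4');print(np.median(o[:,4]).round(4),'slope',np.polyfit(o[:,2],o[:,4],1)[0].round(4),o[:,1])
print('pegs w3',*[px2w('w3',90+u/2.1,140+v/2.1,z)[:2].round(4) for u,v,z in[(127,150,.02),(673,154,.02),(90,185,.052),(712,186,.052)]])
E
python3 go.py .58 -.128 .078 1.492
```

```text
-0.0893 slope -0.0035 [211.5 211.5 211.5 211.5 211.5 211.5 211.5 211.5 211.5 211.5 211.5 211.5
 211.5]
pegs w3 [ 0.4928 -0.0809] [ 0.6791 -0.0967] [ 0.4945 -0.0809] [ 0.677  -0.0953]
14.3 tcp [ 0.5837 -0.0807  0.0783] [-3.1413e+00 -3.0000e-04  1.4930e+00] F [-3.7   1.38  9.83] w 0.0441 q [ 0.31  0.67 -0.34  1.79  0.31  0.73 -0.27]
shift [-0.0474 -0.0001  0.0003] turn 0.001001401727554807
```

Wrist-camera roller line is -0.0893 against pegs at -0.0885. I'll lift straight off and check from clear views.

Emit:
{"name": "apply_moves", "arguments": {"increments": [0,0,0,-0.001,0,0,0,0,-0.004,0,0,0,0,-0.012,0,0,0,0,-0.03,0,0,-0.01,0,-0.06,0,0,-0.03,0,-0.095,0,0,-0.055,0,-0.125,0,0,-0.065,0,-0.14,0]}}

```text
time: 15.1
eef_pos: [0.5795, -0.1499, 0.2209]
ee_rot: [3.138, 0.002, 1.489]
wrist_force: [0.1, 0.1, 0.2]
grip_width: 0.044
gripper_force: 0.0
```

Emit:
{"name": "apply_moves", "arguments": {"increments": [0,-0.03,0,0,0,0,-0.065,0,0,0,0,-0.1,0,0,0,0,-0.13,0,0,0,0,-0.155,0,0,0,0,-0.165,0,0,0,0,-0.17,0,0,0,0,-0.17,0,0,0]}}

```text
time: 15.9
eef_pos: [0.5655, -0.3155, 0.2176]
ee_rot: [3.141, -0.001, 1.492]
wrist_force: [-0.1, -0.6, 0.2]
grip_width: 0.0441
gripper_force: 0.0
```

```bash
python3 - <<'E'
from fin import *
w=snap('wrist','w5')['frame'];s=snap('side','side5')['frame']
print('w5 feet predicted',*[w2px('w5',[*p,.02]).round(1) for p in((.493,-.081),(.679,-.0967))])
print(monitor.get_obs()['eef_pos'].round(3))
v=s[250:380,85:275,::-1];a=cv2.resize(w[:260,60:480,::-1],(420,260))
cv2.imwrite('pics/c5.png',np.hstack([cv2.copyMakeBorder(a,0,0,0,0,0),cv2.resize(v,(380,260),interpolation=cv2.INTER_CUBIC)]))
E
```

```text
w5 feet predicted [179. -56.] [380.1 -54.5]
[ 0.566 -0.314  0.218]
```

View pics/c5.png

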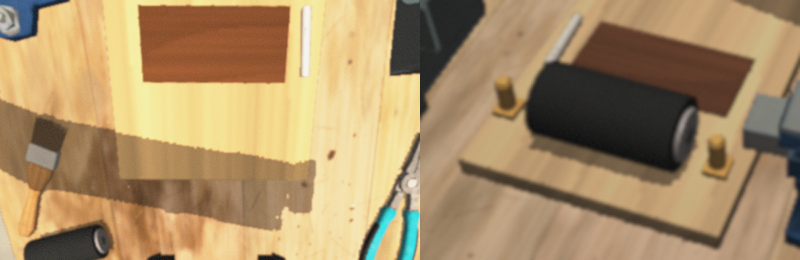

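The roller lies between the pegs in the side view (near disc at (685,137), peg feet at (508,106) and (717,169)), and the tube is in place. One numeric check of alignment and rest remains.

```bash
python3 - <<'E'
from fit import *
s=lambda u,v,z:px2w('side5',85+(u-420)/2,250+v/2,z)
p=[s(508,105,.019),s(717,168,.019)];q=[s(504,80,.053),s(717,139,.053)]
for a,b in(p,q):print('peg mid',((a+b)/2).round(4),np.linalg.norm(a-b).round(4),((b-a)[1]/(b-a)[0]).round(3))
print('near disc',s(685,137,.048).round(4))
for t in(45,55,65):print(t,roller([('side5',(130,270,240,340),t)],[.584,-.089,-.079]))
for t in(45,55,65):print(t,'start',roller([('side0',(180,210,265,270),t)],[.571,-.2555,-.079]))
snap('top','top5');snap('side','side6')
print('diff',cv2.absdiff(cv2.imread('pics/side5.png'),cv2.imread('pics/side6.png'))[270:340,130:240].mean())
for t in(45,55):print(t,roller([('top5',(175,135,240,235),t)],[.584,-.089,-.079]),roller([('top0',(240,155,290,230),t)],[.571,-.2555,-.079]))
E
```

```text
peg mid [ 0.5882 -0.0913  0.019 ] 0.187 -0.105
peg mid [ 0.5855 -0.0902  0.053 ] 0.1835 -0.088
near disc [ 0.5197 -0.082   0.048 ]
45 (array([ 0.58091237, -0.09120406, -0.08034237]), np.float64(0.1912495856811402))
55 (array([ 0.57996849, -0.09020302, -0.08617898]), np.float64(0.15364916773367476))
65 (array([ 0.57908354, -0.08981904, -0.07364289]), np.float64(0.11337030191004313))
45 start (array([ 0.57576224, -0.25792076, -0.09851495]), np.float64(0.2165543792107796))
55 start (array([ 0.57303535, -0.25683841, -0.0522841 ]), np.float64(0.18034306907742234))
65 start (array([ 0.56819627, -0.25427231, -0.06591048]), np.float64(0.1450313339301701))
diff 0.6805194805194805
45 (array([ 0.6492408 , -0.07260593, -0.70661439]), np.float64(14.323232323232324)) (array([ 0.57131371, -0.25564788, -0.07277065]), np.float64(0.14214641080312723))
55 (array([ 0.63878483, -0.06174566, -0.80333617]), np.float64(10.087591240875913)) (array([ 0.56706855, -0.25482022, -0.0616112 ]), np.float64(0.1149025069637883))
```

Roller (-0.090) and peg line (-0.0905) agree within about 1 mm, the yaw matches, and the roller is at rest.

```bash
python3 -c "
from workcell import env
print(env.sign_off())"
```

```text
the job is handed in; nothing more can be done
None
```

The roller was rolled across the veneer in seven light fingertip strokes and lies at rest, within about 1 mm of the peg line by my camera measurements. The arm is clear, the steel tube beside its path looked unmoved, and the job is handed in; no verdict was returned.

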